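# Change the feed gear through the H-gate and restart

### The job

The lead-feed unit stands stopped with its gear lever in the two-dot slot (near left of the H-shaped gate). Push the lever's ball gently with the fingertips, never gripping it, out of that slot, across the gate and fully home into the three-dot slot (far right), without running it into either of the other two slots. Then press the flat start button (left on the push-button station) all the way down and let it come up again; do not touch the mushroom stop button beside it, and leave the loose things on the bench where they lie.

Things in the scene. Friction and masses are not known exactly. Their poses are not given: they have to be found in the camera images.
- feed_unit: Grey lead-feed unit, fixed: gear case 150 x 140 mm, 95 mm high, foot flange 190 x 165 mm, finned motor on its left (to y = +178 mm, 105 mm high), feed rollers and a thumbscrew (116 mm high) on its right (to y = -103 mm). Origin: at bench level below the gate's centre and the lever's pivot (pivot 42 mm up). x to its far side, y to its left, z up. Turned up to 0.3 rad.
- gate (a point): Centre of the upper face, 109 mm up, of the steel gate plate (90 x 82 mm) on the gear case; axes as the unit's. An H of 14 mm slots: the cross slot along y through this point (neutral), and from its ends, at y = +13.5 mm (left) and -13.5 mm (right), slots to x = +27 mm (far) and -27 mm (near). Black dots at the slot ends: one far left, two near left, three far right, four near right.
- slot3 (a point): Where the middle of the lever's rod stands, at the plate's upper face, when it is home in the three-dot slot (far right): unit x = +20 mm, y = -13.5 mm, 109 mm above the bench.
- knob (a point): Centre of the black 32 mm ball on the gear lever (10 mm steel rod, pivot to ball centre 180 mm); 222 mm above the bench upright, 210 mm in a slot. Unit x, y in mm: (-52, +36) in the two-dot slot, (0, +36) and (0, -36) at the left and right of the cross slot, (+52, -36) in the three-dot slot. It can be pushed on its side at centre height; the ball is clear of the plate by 80 mm or more.
- shift (a joint): Fore-and-aft angle of the lever, rad, positive to the unit's far side. Detents at -0.30 (near slots), 0 (neutral, cross slot) and +0.30 (far slots): 3 to 5 N at the ball to leave one; past about 0.16 (half way) it snaps by itself, well damped, to the next detent. Slot ends stop it at about 0.32. Starts near -0.30.
- cross (a joint): Crosswise angle of the lever, rad, positive to the unit's right (-y). Light detents at -0.20 (left slots) and +0.20 (right slots): about 2 N at the ball to leave, and it snaps over past the middle. It can cross only while shift is near 0. Starts near -0.20.
- station: Grey push-button station, fixed on the bench to the right of the feed unit: a box 80 x 134 mm, top 56 mm high. Origin: bench level under its centre; x to its far side (the cable gland), y to its left. It carries two black buttons: the start button at y = +32 mm (left) and the stop button at y = -32 mm (right). It stands turned up to 0.3 rad either way.
- start_top (a point): Centre of the flat top of the start button, a flat-topped round button 29 mm across standing 10 mm above its steel bezel, 69 mm above the bench when out.
- start_button (a joint): Travel of the start button, m: 0 out, 0.006 fully down; sprung, about 1.5 N to begin and 5 N fully down. It comes back by itself.
- stop_top (a point): Top of the stop button, a domed mushroom head 40 mm across, 83.5 mm above the bench. Not to be touched.
- stop_button (a joint): Travel of the stop button, m: 0 out, 0.006 fully down.
- oil_bottle: Bystander: oil bottle 38 mm across, 105 mm tall, behind on the right. Origin at its underside.
- tape: Bystander: black tape roll, 52 mm across, 18 mm high. Origin at its underside.
- spanner: Bystander: open-end spanner 154 mm long, flat on the bench along the unit's near side. Origin at its middle.
- hex_key: Bystander: hex key 82 mm long, flat on the bench beside the unit's rollers. Origin at its middle.
- counter: Bystander: tally counter 45 mm across, 32 mm high, near left. Origin at its underside.

How it is judged:
By the outcome, as a careful person would: the job done as asked, in the order asked, and still so for the second after the job is handed in, with the robot touching nothing.
It also fails if it takes over 64 s, if anything falls off the work surface, if the arm or the gripper's body presses on something with over 40 N, if the wrist force passes 120 N, or if a joint passes its speed limit or range.

### The arm

A 7-joint arm with a two-finger parallel gripper is mounted at the origin on the work surface; the furniture and walls round the work are solid. World frame = base frame: x ahead of the robot, y to its left, z up, the work surface at z = 0. Lengths are in m, angles in rad, forces in N, time in s.
With the tool pointing down it reaches from about 0.35 to 0.9 m from the base axis. Payload 19.9 kg.
Tool frame: the origin (TCP) lies between the finger pads; the fingertips stand 19 mm ahead of it and the grasp point (between the pads) is the TCP; z points along the fingers, y is the line along which they close (so a half turn about z gives the same grasp; the last joint's range is limited). The gripper opens to 94 mm and grips with 3 to 60 N. Pads are 16 mm wide; open, the fingers measure 119 mm over their backs; the gripper's body (75 mm by 177 mm) begins 78 mm behind the grasp point.
Start: joints at [1.214, 0.417, -0.01, 1.614, 0.005, 1.111, -0.053], TCP at [0.194, -0.594, 0.224] pointing down, gripper open.
Joint ranges: [-2.81, 2.81], [-0.39, 2.02], [-1.27, 1.25], [0.06, 2.57], [-1.19, 4.33], [0.19, 2], [-2.82, 2.82]. Speed limits (rad/s): [1.89, 1.89, 2.39, 2.39, 3.01, 3.01, 3.01].

### API

Orientations are given as a 3x3 rotation matrix whose columns are the frame's x, y, z axes.
In Python, from rig import robot gives the robot as it stands. Calls block until the motion is done:
- robot.move_ptp(position, orientation): joint-space move of the TCP to a pose.
- robot.move_linear(position, velocity=0.15, frame=None, threshold=None): straight line of the TCP; frame=None keeps the orientation; velocity is the mean speed in m/s. With threshold (N) it stops when the force on the tool has changed by that much, and returns True; else False.
- robot.goto_joints(angles): joint-space move.
- robot.gripper_to(opening): finger opening in m; the grip force is fixed at half the most; returns when the fingers have stopped.
- robot.pause(seconds).
- robot.ik(position, orientation): joint angles nearest the present ones, or None.
- robot.get_state(): the state.
- robot.grab_frame(name): name is "scene" or "top" or "wrist"; returns the picture (400x640x3 uint8, red, green, blue); there is no depth.
- robot.camera_info(name): a dict with "fx", "fy", "cx", "cy" (pixels), "rvec" (rotation vector, rad) and "tvec" (3), from world to camera coordinates, as OpenCV has them. Camera axes: x right, y down, z forward; pixel columns grow to the right and rows downward; lengths in m; the calibration is good to about 2 mm. A picture is of the moment at which its call begins: read the wrist's pose just before it. camera_info takes no time and is no camera call; for the wrist camera it gives the pose at the moment of the call.
A pose or a line that the arm cannot do raises robot.PlanningError and nothing moves.
- robot.sign_off(): hands the job in; it is judged then, once.
The state is a dict: "time": time; "qpos": joint angles; "joint_vel": joint speeds; "effort": joint torques, N m; "ee_pos": TCP position; "tool_rot": TCP orientation; "force": force on the tool from outside, world axes, zero at the start; "moment": the same for the moment, N m; "opening": finger opening in m; "grasp_force": force on a finger pad.
Only numpy, scipy, OpenCV 4.12 (cv2) and the standard library are available. Lean on these libraries where they do the work, as an engineer would, in place of code of your own. Each camera call takes 0.05 s, during which the arm holds its last target. There are 200 camera calls.

## Working session

There is one attempt and no reset: what is moved stays moved. The work goes in short steps, each a Python script; the robot and the scene stay as the last script left them, time stands still between calls to the robot, and variables do not carry over. Pictures are saved under pics/ and viewed, at most 10 in all, crops included, and the job is handed in when it is done.

```bash
mkdir -p pics; ls; python3 - <<'E'
from rig import robot
import cv2
for n in("scene","top"):
    f=robot.grab_frame(n); cv2.imwrite(f"pics/{n}0.png",cv2.cvtColor(f,cv2.COLOR_RGB2BGR)); print(n,robot.camera_info(n))
s=robot.get_state();print(s['time'],s['ee_pos'],s['tool_rot'],s['opening'])
E
```

```text
pics
scene {'fx': 514.8232692297971, 'fy': 514.8232692297971, 'cx': 317.57022212500846, 'cy': 204.78790822695055, 'rvec': array([ 0.57167324, -2.56335326,  1.28769167]), 'tvec': array([0.4261547 , 0.31439605, 1.40064467])}
top {'fx': 487.622200272684, 'fy': 487.622200272684, 'cx': 314.87068160287424, 'cy': 197.9810890123537, 'rvec': array([ 2.10055926, -2.14958609,  0.18091561]), 'tvec': array([-0.0756482 ,  0.53581249,  1.26134331])}
0.1 [ 0.19400537 -0.59379732  0.22390198] [[ 9.50543247e-01  3.10591899e-01 -4.56044337e-04]
 [ 3.10592211e-01 -9.50542717e-01  1.01043874e-03]
 [-1.19655535e-04 -1.10210954e-03 -9.99999386e-01]] 0.0940301930564027
```

View pics/top0.png

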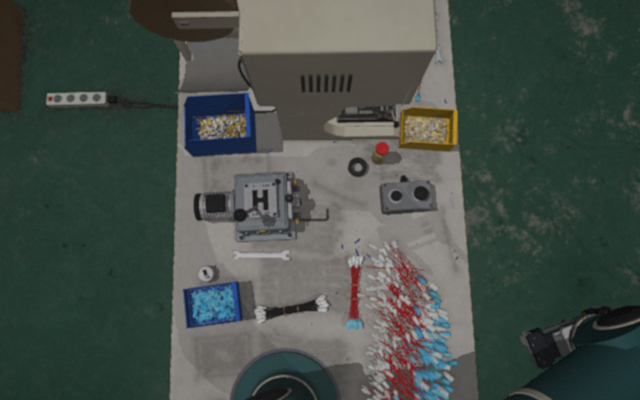

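View pics/scene0.png

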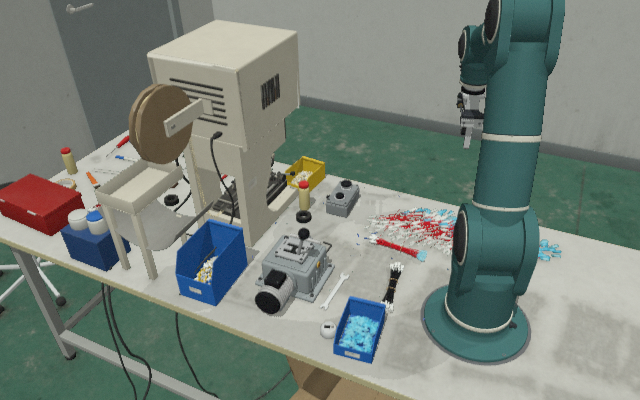

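The top view shows the unit with its H gate near pixel (261,200), the ball near (240,214), and the station near (408,195) with start at about (396,196) and stop at about (422,194). Next I'll refine these in a magnified crop.

```bash
cat > h.py <<'E'
import numpy as np, cv2
from rig import robot
def ray(ci,uv):
    R=cv2.Rodrigues(ci['rvec'])[0]; o=-R.T@ci['tvec']
    d=R.T@np.array([(uv[0]-ci['cx'])/ci['fx'],(uv[1]-ci['cy'])/ci['fy'],1.]); return o,d
def onz(ci,uv,z):
    o,d=ray(ci,uv); return o+d*(z-o[2])/d[2]
def cross(c1,u1,c2,u2):
    o,d=ray(c1,u1);p,e=ray(c2,u2);s=np.linalg.lstsq(np.c_[d,-e],p-o,rcond=None)[0]
    a,b=o+s[0]*d,p+s[1]*e; return (a+b)/2,np.linalg.norm(a-b)
def proj(ci,P): return cv2.projectPoints(np.array(P,float).reshape(-1,3),ci['rvec'],ci['tvec'],np.array([[ci['fx'],0,ci['cx']],[0,ci['fy'],ci['cy']],[0,0,1]]),None)[0][:,0]
def blobs(f,box,thr,amin=8):
    x0,y0,x1,y1=box; m=(f[y0:y1,x0:x1].max(2)<thr).astype(np.uint8)
    n,l,s,c=cv2.connectedComponentsWithStats(m)
    return [(np.round(c[i]+[x0,y0],2),s[i,2:]) for i in range(1,n) if s[i,4]>=amin]
E
python3 - <<'E'
from h import *
t=cv2.cvtColor(cv2.imread("pics/top0.png"),4);s=cv2.cvtColor(cv2.imread("pics/scene0.png"),4)
a=cv2.resize(t[165:250,190:330],None,fx=5.5,fy=5.5,interpolation=2);b=cv2.resize(t[170:220,375:440],None,fx=5.5,fy=5.5,interpolation=2)
cv2.imwrite("pics/a.png",cv2.cvtColor(a,4))
ct,cs=robot.camera_info("top"),robot.camera_info("scene")
for n,f,box in(("gate",t,(228,172,296,242)),("st",t,(378,172,440,218)),("sc",s,(260,220,335,300)),("scst",s,(322,175,362,218))):
    for th in(45,65): print(n,th,*blobs(f,box,th),sep="\n  ")
print(onz(ct,(240,214),.21),onz(ct,(261,200),.109),onz(ct,(396,196),.069),onz(ct,(422,193),.0835),onz(ct,(408,195),.056))
print(cross(ct,(240,214),cs,(304,233)))
E
```

```text
gate
  45
  (array([277.5 , 181.33]), array([ 4,  4, 12], dtype=int32))
  (array([293.67, 188.07]), array([ 4,  5, 15], dtype=int32))
  (array([260.21, 198.96]), array([ 14,  18, 122], dtype=int32))
  (array([289.07, 198.38]), array([ 7,  7, 29], dtype=int32))
  (array([239.68, 214.77]), array([ 13,  12, 121], dtype=int32))
gate
  65
  (array([287.  , 175.82]), array([ 3,  7, 11], dtype=int32))
  (array([277.43, 181.38]), array([ 4,  6, 21], dtype=int32))
  (array([290.51, 193.68]), array([11, 24, 96], dtype=int32))
  (array([251.07, 206.4 ]), array([ 35,  32, 355], dtype=int32))
  (array([293.88, 215.54]), array([ 3, 10, 26], dtype=int32))
  (array([286.89, 227.4 ]), array([ 9, 14, 35], dtype=int32))
  (array([248.69, 232.38]), array([15,  5, 32], dtype=int32))
  (array([273.72, 230.61]), array([ 9,  3, 18], dtype=int32))
st
  45
  (array([403.17, 178.71]), array([ 6,  6, 24], dtype=int32))
  (array([420.94, 192.95]), array([ 13,  13, 138], dtype=int32))
  (array([395.95, 195.44]), array([ 9,  8, 61], dtype=int32))
st
  65
  (array([403.59, 178.82]), array([ 7,  6, 34], dtype=int32)
[... 671 characters left out ...]
]), array([10,  9, 35], dtype=int32))
  (array([275.1 , 278.62]), array([ 22,  19, 277], dtype=int32))
  (array([266.77, 296.12]), array([ 18,   8, 107], dtype=int32))
scst
  45
  (array([345.88, 183.46]), array([ 9,  6, 41], dtype=int32))
  (array([339.67, 195.42]), array([ 7,  6, 33], dtype=int32))
scst
  65
  (array([345.65, 183.42]), array([10,  6, 52], dtype=int32))
  (array([339.35, 195.4 ]), array([ 8,  6, 40], dtype=int32))
[0.47094666 0.08667874 0.21      ] [0.52090602 0.04943513 0.109     ] [ 0.53021106 -0.30202912  0.069     ] [ 0.53393149 -0.36773408  0.0835    ] [ 0.53448427 -0.33619401  0.056     ]
(array([0.46925874, 0.08578647, 0.21249828]), np.float64(0.0027537076550329157))
```

View pics/a.png

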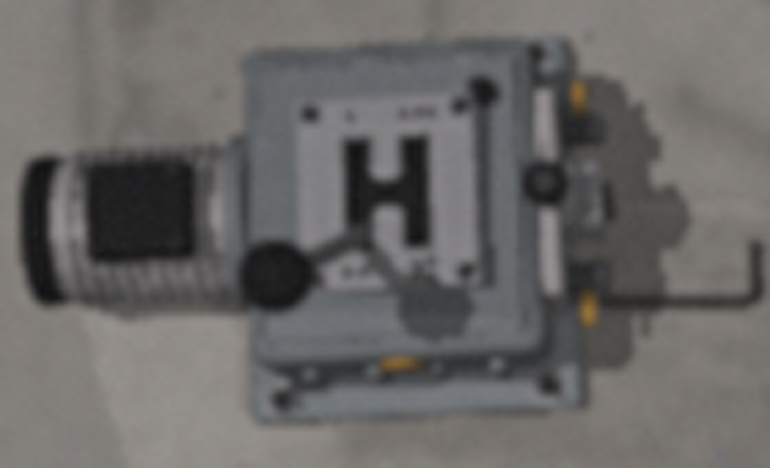

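The crop shows the H gate centred near crop (388,192), with plate screws at (310,114), (460,105) and (466,271). The ball is at (275,275), on the near left.

```bash
python3 - <<'E'
from h import *
ct,cs=robot.camera_info("top"),robot.camera_info("scene")
c=lambda u,z:onz(ct,(190+(u[0]+.5)/5.5-.5,165+(u[1]+.5)/5.5-.5),z)
TL,TR,BR=[c(u,.109) for u in((310,114),(460,105),(466,271))]
g=(TL+BR)/2; y=TL-TR; x=TR-BR
print("gate",g,"H",c((388,191),.109),np.linalg.norm(y),np.linalg.norm(x),"yaws",np.arctan2(-y[0],y[1]),np.arctan2(x[1],x[0]))
k,e=cross(ct,(239.68,214.77),cs,(303.35,233.7));print("knob",k,e,onz(ct,(239.68,214.77),.21))
d=k-g;print("yaw knob",np.arctan2(d[1],d[0])-np.arctan2(36,-52),np.hypot(*d[:2]))
a,ea=cross(ct,(395.97,195.4),cs,(339.5,195.4));b,eb=cross(ct,(421,192.9),cs,(345.75,183.4))
A=onz(ct,(395.97,195.4),.069);B=onz(ct,(421,192.9),.0835);print(a,ea,b,eb,A,B,np.linalg.norm((A-B)[:2]))
print(robot.camera_info("wrist"))
E
```

```text
gate [0.52223022 0.05184177 0.109     ] H [0.52272869 0.05164    0.109     ] 0.07022223154941296 0.07846767199123778 yaws 0.0369909809393678 0.028222577329340685
knob [0.46901275 0.08726983 0.21090511] 5.014035679260409e-06 [0.4691488  0.08741756 0.21      ]
yaw knob 0.01819601800536752 0.06393158092144544
[ 0.53280749 -0.30244337  0.06573736] 0.0008271504419706188 [ 0.53668454 -0.36681488  0.07466309] 0.0016466579204023172 [ 0.53181971 -0.302033    0.069     ] [ 0.53425908 -0.36514895  0.0835    ] 0.06316307699289846
{'fx': 336.0528634823318, 'fy': 336.0528634823318, 'cx': 320.817655139261, 'cy': 200.94367163761825, 'rvec': array([-2.3546299 ,  1.70662318,  0.23935031]), 'tvec': array([-0.62393098, -0.02971457,  0.39086083])}
```

```bash
cat >> h.py <<'E'
G=np.array([.522,.0515]);W=.027
def rot(w): return np.array([[np.cos(w),np.sin(w),0],[np.sin(w),-np.cos(w),0],[0,0,-1.]])
def U(x,y,z):
    c,s=np.cos(W),np.sin(W); return np.array([G[0]+(c*x-s*y)/1e3,G[1]+(s*x+c*y)/1e3,z])
def st(m=""):
    s=robot.get_state(); print(m,round(s['time'],2),s['ee_pos'].round(4),s['force'].round(2))
def snap(n,name):
    f=robot.grab_frame(n);cv2.imwrite(f"pics/{name}.png",cv2.cvtColor(f,4));return f
E
python3 - <<'E'
from h import *
R=rot(W)
s=robot.get_state();p=s['ee_pos'].copy();p[2]=.38
robot.gripper_to(0.0);st("closed")
robot.move_linear(p,.25)
robot.move_ptp(U(-125,36,.33),R);st("above")
print(robot.get_state()['tool_rot'].round(3))
ci=robot.camera_info("wrist");snap("wrist","w1");snap("scene","s1");print(ci, proj(ci,[U(-52,36,.21),U(0,0,.109)]))
E
```

```text
closed 1.52 [ 0.1941 -0.5941  0.2244] [ 0.66  0.18 -0.41]
above 4.81 [0.3963 0.0836 0.3301] [ 0.54 -0.18  0.26]
[[ 1.     0.026  0.   ]
 [ 0.026 -1.     0.   ]
 [ 0.    -0.    -1.   ]]
{'fx': 336.0528634823318, 'fy': 336.0528634823318, 'cx': 320.817655139261, 'cy': 200.94367163761825, 'rvec': array([-2.09911773,  2.04374273,  0.28541443]), 'tvec': array([0.07332307, 0.3248657 , 0.60143232])} [[320.4579565  112.90471158]
 [354.78820589  59.71893993]]
```

View pics/w1.png

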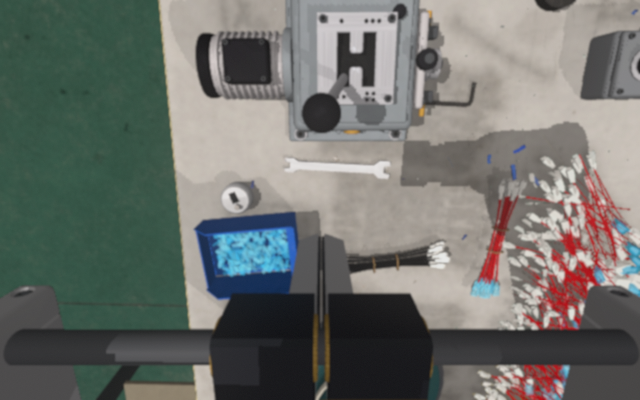

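View pics/s1.png

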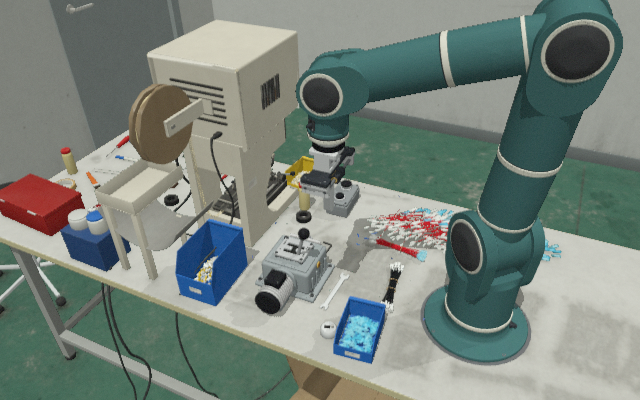

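Wrist view: the ball is at (321,113), against a predicted (320,113), and the gate is at about (356,60) as predicted. Calibration is confirmed, so I'll make the first push.

```bash
python3 - <<'E'
from h import *
R=rot(W)
robot.move_linear(U(-105,36,.214),.15);st("down")
for x in(-80,-72,-64,-56,-48,-42):
    robot.move_linear(U(x,36,.214),.05);st(x)
robot.move_linear(U(-75,36,.214),.08);robot.pause(.3);st("back")
ci=robot.camera_info("wrist");f=snap("wrist","w2")
print(proj(ci,[U(0,36,.219),U(-52,36,.21)]));print(*[b for b in blobs(f,(200,0,440,160),50,300)],sep="\n")
E
```

```text
down 5.84 [0.4163 0.0848 0.2146] [ 0.21 -0.81  0.11]
-80 6.49 [0.4409 0.0855 0.2139] [ 0.04 -0.71 -0.19]
-72 6.8 [0.449  0.0856 0.2139] [-3.09  0.33  1.44]
-64 7.11 [0.4568 0.0858 0.2139] [-4.34 -0.01  2.18]
-56 7.42 [0.465  0.086  0.2139] [-1.44 -0.06  0.19]
-48 7.72 [0.4732 0.0862 0.214 ] [ 0.26  1.03 -0.18]
-42 7.99 [0.4793 0.0864 0.214 ] [-1.04  0.73  0.38]
back 8.85 [0.4462 0.0855 0.2139] [ 0.1  -0.14 -0.45]
[[321.569533   114.16134659]
 [321.41899915 218.30608442]]
(array([337.53, 113.  ]), array([ 108,   74, 5409], dtype=int32))
(array([225.84, 108.76]), array([  54,   58, 2741], dtype=int32))
```

View pics/w2.png

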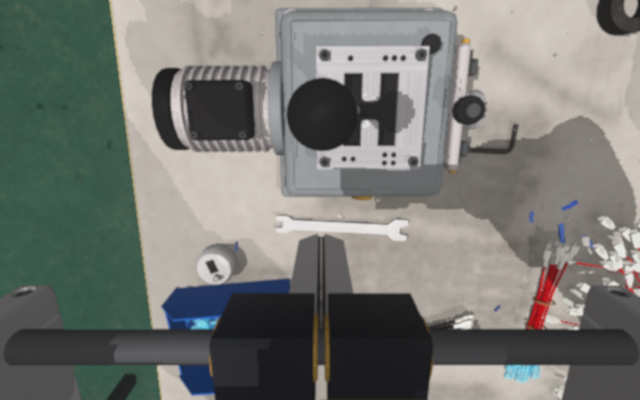

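The ball sits at (323,115), as predicted for left neutral. Now I'll go round to its left and push it across.

```bash
python3 - <<'E'
from h import *
robot.move_linear(U(-75,88,.217),.2);robot.move_linear(U(0,88,.217),.2);st("side")
for y in(70,62,54,46,38,30,22):
    robot.move_linear(U(0,y,.217),.05);st(y)
robot.move_linear(U(0,60,.217),.1);robot.move_linear(U(-75,60,.217),.2);robot.move_linear(U(-75,-36,.217),.2);robot.pause(.3);st("behind")
ci=robot.camera_info("wrist");f=snap("wrist","w3")
print(proj(ci,[U(0,-36,.219)]))
E
```

```text
side 9.83 [0.5195 0.1389 0.2165] [ 0.21 -0.07  0.62]
70 10.34 [0.5201 0.1211 0.2171] [0.68 0.48 0.17]
62 10.65 [0.5203 0.1133 0.217 ] [ 0.92 -0.06  0.02]
54 10.96 [0.5206 0.1051 0.217 ] [-0.22  1.75 -0.1 ]
46 11.27 [0.5208 0.0969 0.2169] [-0.18  0.45  0.9 ]
38 11.57 [0.521  0.0889 0.2169] [-0.6   1.    0.19]
30 11.88 [0.5212 0.0809 0.2169] [-0.26  0.01  0.07]
22 12.19 [0.5214 0.073  0.2169] [-0.09  0.88  0.25]
behind 14.18 [0.448  0.0142 0.217 ] [0.08 1.37 0.39]
[[323.15142764 113.71607998]]
```

View pics/w3.png

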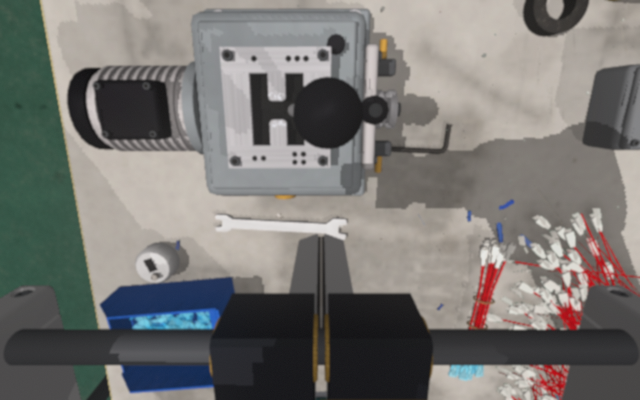

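The ball is at (327,113), which is right neutral. Last lever push next.

```bash
python3 - <<'E'
from h import *
robot.move_linear(U(-30,-36,.215),.12);st()
for x in(-20,-10,0,10,18,24,28):
    robot.move_linear(U(x,-36,.215),.05);st(x)
robot.move_linear(U(-35,-36,.217),.12);robot.pause(.3);st("back")
ci=robot.camera_info("wrist");f=snap("wrist","w4")
print(proj(ci,[U(52,-36,.210),U(20,-13.5,.109)]))
E
```

```text
14.76 [0.4924 0.0151 0.2147] [-0.62  1.03  0.31]
-20 15.11 [0.5029 0.015  0.215 ] [-2.49 -0.83  1.36]
-10 15.46 [0.5129 0.0154 0.2149] [-2.39 -1.63  1.49]
0 15.81 [0.5231 0.0157 0.215 ] [-0.13 -0.04 -0.25]
10 16.16 [0.5332 0.0159 0.215 ] [-0.77 -0.18 -0.22]
18 16.47 [0.5412 0.0161 0.2149] [ 0.42  0.36 -0.22]
24 16.73 [0.5472 0.0162 0.2149] [ 0.1   1.05 -0.44]
28 16.98 [0.5511 0.0163 0.2149] [-0.71 -0.25 -0.85]
back 17.96 [0.4882 0.0148 0.2169] [ 0.24  1.09 -0.45]
[[321.73849854  87.30825761]
 [292.73736331 136.88983683]]
```

View pics/w4.png

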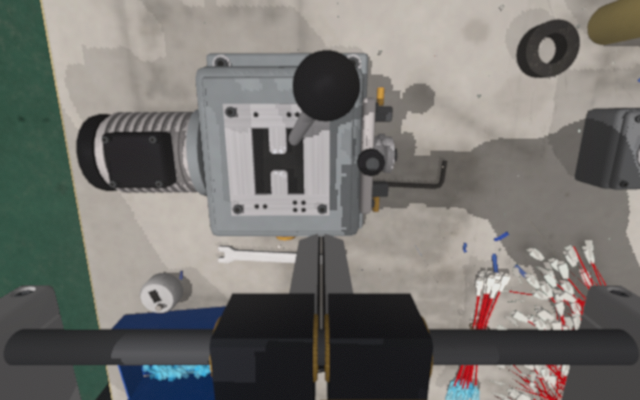

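The ball is at (326,86), as predicted for the three-dot home position. Now the start button, with a look from nearby on the way.

```bash
python3 - <<'E'
from h import *
p=robot.get_state()['ee_pos'].copy();p[2]=.29
robot.move_linear(p,.2)
robot.move_linear([.46,-.302,.25],.25);robot.pause(.3);st("near")
ci=robot.camera_info("wrist");f=snap("wrist","w5")
print(proj(ci,[(.532,-.302,.069),(.534,-.366,.0835)]))
B=blobs(f,(200,0,560,230),50,200)
for c,s in B: print(c,s,onz(ci,c,.069),onz(ci,c,.0835))
E
```

```text
near 20.26 [ 0.4601 -0.3017  0.2502] [-0.18 -0.33  0.05]
[[323.38529798 112.53817673]
 [391.6880454  112.63035032]]
[241.53  15.05] [ 49  44 805] [ 0.61575124 -0.22489317  0.069     ] [ 0.61247194 -0.22805576  0.0835    ]
[354.47  60.92] [ 16  19 260] [ 0.57985445 -0.32986504  0.069     ] [ 0.57810284 -0.32856024  0.0835    ]
[392.22 109.66] [  39   40 1196] [ 0.53661189 -0.36924832  0.069     ] [ 0.5367006  -0.36626744  0.0835    ]
[325.78 110.83] [ 26  26 526] [ 0.53368327 -0.30429564  0.069     ] [ 0.53389661 -0.30407902  0.0835    ]
```

View pics/w5.png

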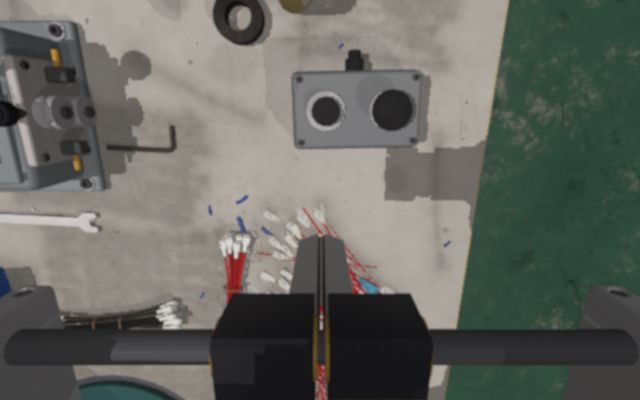

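Start is at (326,111), i.e. (0.533, -0.3035), and stop is at (392,110), 64 mm away as expected.

```bash
python3 - <<'E'
from h import *
x,y=.533,-.3035
robot.move_linear([x,y,.2],.2);robot.move_linear([x,y,.095],.1);robot.pause(.2);st("over")
f0=robot.get_state()['force'][2]
for z in np.arange(.090,.0739,-.001):
    hit=robot.move_linear([x,y,z],.02,threshold=9)
    s=robot.get_state();F=s['force'][2]-f0;print(round(z,4),s['ee_pos'][2].round(4),F.round(2),hit)
    if hit or F>9: break
robot.pause(.3);st("hold")
robot.move_linear([x,y,.12],.08);robot.move_linear([x,y,.25],.2);robot.move_linear([.46,-.302,.28],.2);robot.pause(.4);st("up")
ci=robot.camera_info("wrist");f=snap("wrist","w6");snap("top","t6")
print(proj(ci,[(.533,-.3035,.069)]))
for c,s in blobs(f,(270,0,450,230),50,150): print(c,s,onz(ci,c,.069))
print(blobs(cv2.cvtColor(cv2.imread("pics/t6.png"),4),(228,160,296,242),45),proj(robot.camera_info("top"),[U(52,-36,.21)]))
E
```

```text
over 22.3 [ 0.5332 -0.3036  0.0954] [-0.02  0.09  0.3 ]
0.09 0.0898 -1.02 False
0.089 0.0889 -0.15 False
0.088 0.0881 1.57 False
0.087 0.0871 1.52 False
0.086 0.0861 1.89 False
0.085 0.085 1.94 False
0.084 0.084 1.83 False
0.083 0.083 4.07 False
0.082 0.0823 7.19 False
0.081 0.082 21.32 False
hold 25.25 [ 0.5332 -0.3036  0.082 ] [-4.45  1.36 20.98]
up 27.63 [ 0.4603 -0.3018  0.2797] [-0.75 -0.21  0.3 ]
[[324.66945816 111.13407472]]
[352.04  64.52] [ 15  18 226] [ 0.58001177 -0.33015017  0.069     ]
[386.51 109.4 ] [ 35  36 986] [ 0.53662424 -0.36915092  0.069     ]
[325.46 110.5 ] [ 24  24 436] [ 0.53367513 -0.30432045  0.069     ]
[(array([269.67, 170.14]), array([ 11,  12, 104], dtype=int32)), (array([259.22, 200.56]), array([13, 18, 97], dtype=int32)), (array([289.  , 198.85]), array([ 6,  6, 13], dtype=int32))] [[269.60227406 169.8935887 ]]
```

The button bottomed after 6 mm of travel and came back up. The top view puts the ball at (269.7,170.1), against a predicted (269.6,169.9) for the home position.

```bash
python3 -c "
from rig import robot
print(robot.sign_off())"
```

```text
the job is handed in; nothing more can be done
None
```

The job is handed in: the lever is home in the three-dot slot, the start button was pressed fully down and came back up, and no move was made towards the stop button or the loose items, in about 28 s.

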